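# Mesh the gear knob and drive the wheel to its index

### The job

Put the bench gear head into gear: ease its gear knob down while rocking the spindle by turning the knob a little to and fro, until the dogs slip between each other and the knob is fully home, with only light hand pressure, never forcing tooth against tooth. Then, with the knob in gear, turn it to bring the big wheel's flag round to the index post, and let go. Move the wheel only through the knob, never by hand, and leave the things lying around where they are.

Things in the scene. Friction and masses are not known exactly. Their poses are not given: they have to be found in the camera images.
- gear_head: grey round cast base of the gear head, 160 mm across and 14 mm high, fixed to the table; origin at the centre of its underside, on the vertical spindle axis; z up, -x points to the index post on its rim
- spindle (a joint): turn (rad) of the vertical spindle, positive counter-clockwise seen from above, free to turn over -3 to 3 with little friction (0.03 Nm). The gear knob is splined to it, so that turning the knob turns the spindle
- gear_knob (a joint): how far the gear knob has slid down its spindle (m): 0 up, out of gear; 0.008 fully home in gear, where it meets a solid shoulder. It stays where it is left (about 2.5 N to slide it)
- knob_grip (a point): on the spindle axis, mid-height of the knob's grip, 84 mm above the table when up. The grip is an aluminium hexagon, 36 mm across flats, 36 mm high; this point's x axis is square to one pair of flats (other pairs at 60 and 120 degrees), z up. The 12 mm spindle end stands out above: its tip is 43 mm above this point (51 mm when home). 26 mm below this point is the top of a 58 mm round flange
- knob_dogs (a point): on the spindle axis, level with the lower ends of the knob's three steel dogs, which hang 8 mm below its flange at 22.5 mm radius, 120 degrees apart, each 9 mm wide and one lying along this point's x axis; they move with the knob. They meet the wheel's dog tops after 2 to 4.5 mm of travel unless they stand over gaps
- wheel_dogs (a point): on the spindle axis, 43 mm above the table. The tops of the wheel's six upright dogs (60 degrees apart, 7 mm high, 10 mm wide) lie at this level or up to 2.5 mm below it; their height and angle are not known. In a gap the knob's dogs have about 3.5 degrees of play either side. The dog ring is sprung: it yields from 3 N and is solid after 1.2 mm (9 N). Over 20 N is forcing the teeth
- flag_tip (a point): tip of the wheel's brass flag arm, 64 mm from the spindle axis, 34.5 mm above the table. At the start it stands 0.45 to 0.85 rad counter-clockwise (seen from above) of the index, so the wheel must turn clockwise. End stops of the wheel: 0.6 rad clockwise and 1.2 rad counter-clockwise of the index
- index_mark (a point): the index: point 64 mm from the spindle axis, 30 mm above the table, just inside the nose of the small square steel post on the base's rim. The flag is home when its tip points at this nose
- battery_9v: bystander: block battery 27x50x18 mm lying down; origin at the centre of its underside
- heat_sink: bystander: finned heat sink 27x46x25 mm; origin at the centre of its underside
- spare_knob: bystander: round loose knob 30 mm across, 18 mm high; origin at the centre of its underside
- gear_wheel: big dark steel toothed wheel, 102 mm across, under the knob, with flag arm and dog ring; origin on the spindle axis at table height, -x along the flag. It turns about that axis with 0.12 Nm of friction and stays where it is left. In gear it follows the knob with up to 7 degrees of lost motion on reversal

How it is judged:
By the outcome, as a careful person would: the job done as asked, in the order asked, and still so for the second after the job is handed in, with the robot touching nothing.
It also fails if it takes over 56 s, if anything falls off the work surface, if the arm or the gripper's body presses on something with over 40 N, if the wrist force passes 120 N, or if a joint passes its speed limit or range.

### The arm

A 6-joint arm with a two-finger parallel gripper is mounted at the origin on a cart in front of the work surface, level with it; the furniture and walls round the work are solid. World frame = base frame: x ahead of the robot, y to its left, z up, the work surface at z = 0. Lengths are in m, angles in degrees, forces in N, time in s.
With the tool pointing down it reaches from about 0.3 to 0.75 m from the base axis. Payload 8.5 kg.
Tool frame: the origin (TCP) lies at the very end of the fingers, on their centre line; the grasp point (between the pads) lies 19 mm behind it (env.hold_point_z is the distance from the TCP to the grasp point, in m); z points along the fingers, y is the line along which they close (so a half turn about z gives the same grasp; the last joint's range is limited). The gripper opens to 85 mm and grips with 20 to 120 N. Pads are 22 mm wide; open, the fingers measure 114 mm over their backs; the gripper's body (76 mm by 85 mm) begins 54 mm behind the grasp point. The pads swing forward as they close: fully open they stand 13 mm farther back than shut.
Start: joints at [-80.919, 21.807, 74.336, -0, 83.858, -12.336], TCP at [0.201, -0.512, 0.231] pointing down, gripper open.
Joint ranges: [-178.18, 178.18], [-50.72, 133.34], [12.68, 142.11], [-81.47, 261.47], [9.98, 163.14], [-165.26, 165.26]. Speed limits (degrees/s): [136.94, 136.94, 180, 180, 180, 180].

### API

Orientations are given as a 3x3 rotation matrix whose columns are the frame's x, y, z axes.
In Python, from rig import env, optics gives the robot as it stands.
- The arm moves only by the shell command python3 -m jog 'ROWS' [OPENING] [FORCE]. ROWS is JSON, a list of rows, each an object with "linear": the shift along the tool's x, y, z in units of 40 mm (1.0 is 40 mm), a list of three; "roll": the turn about the tool's z in units of 5 degrees (1.0 is 5 degrees). A call has 1 to 12 rows; each row shifts and turns the commanded pose from where the row before left it, along the tool's axes as they then stand; what a row does not reach is not made up. A row lasts 1/12 s, in which the tool goes at most 41.7 mm and 7.16 degrees, less where a joint would pass 70% of its speed; a pose out of reach is approached as far as the arm can. A call is refused whole if a number of a shift passes 1 or a number of a turn 1, either way. A call with a gripper value outside its range is refused whole. OPENING is the opening, from -1 (shut) to 1 (fully open), set as the call begins (- or left out, the last holds). The fingers move at their own pace and stop on an object; FORCE is the grip in N (left out, the last holds). Time passes only in rows, so rows that do not move let the fingers close. It gives the time, the measured TCP pose, the force, the opening and the grip force at its end, in the units of the state.
- env.observe(): the state, without advancing time (a new reading comes with each control period).
- optics.get_image(name): name is "side" or "top"; returns the picture (384x512x3 uint8, red, green, blue); there is no depth.
- optics.calibration(name): a dict with "fov_y" (degrees; the focal length in pixels is half the picture's height over the tangent of half this angle, whatever the lens; pixels are square), "cx", "cy" (the principal point, pixels), "D" ([k1, k2, p1, p2, k3] as OpenCV has them; the pictures are not rectified), "T" (4x4, takes a point from camera to world coordinates). Camera axes: x right, y down, z forward; pixel columns grow to the right and rows downward; lengths in m; the calibration is good to about 2 mm. A picture is of the moment at which its call begins. calibration takes no time and is no camera call.
- env.close_job(): hands the job in; it is judged then, once.
The state is a dict: "time_s": time; "q": joint angles; "qvel": joint speeds; "joint_efforts": joint torques, N m; "position": TCP position; "tool_rot": TCP orientation; "ft_force": force on the tool from outside, world axes, zero at the start; "wrist_torque": the same for the moment, N m; "grip_width": finger opening in m; "gripper_force": force on a finger pad.
Only numpy, scipy, OpenCV 4.12 (cv2) and the standard library are available. Lean on these libraries where they do the work, as an engineer would, in place of code of your own. Each camera call takes 0.05 s, during which the arm holds its last target. There are 200 camera calls.

## Working session

There is one attempt and no reset: what is moved stays moved. The work goes in short steps, Python scripts to look and compute and a shell command to move; the robot and the scene stay as the last step left them, time stands still between calls to the robot, and variables do not carry over. Pictures are saved under pics/ and viewed, at most 10 in all, crops included, and the job is handed in when it is done.

```bash
mkdir -p pics; ls
python3 - <<'E'
from rig import env, optics
import cv2
for n in("side","top"):
    cv2.imwrite(f"pics/{n}0.png",optics.get_image(n)[:,:,::-1]); c=optics.calibration(n); print(n,c)
s=env.observe(); print(s)
E
```

```text
pics
side {'fov_y': 50.85325327948635, 'cx': 256.61489821139196, 'cy': 195.08749587416563, 'D': array([-0.07306017,  0.        ,  0.        ,  0.        ,  0.        ]), 'T': array([[-0.91353467, -0.19294991,  0.35808483,  0.203736  ],
       [-0.40628403,  0.39021943, -0.82623367,  0.87548146],
       [ 0.01969005, -0.90027725, -0.43487145,  0.49458093],
       [ 0.        ,  0.        ,  0.        ,  1.        ]])}
top {'fov_y': 54.709973386828054, 'cx': 252.98596387000606, 'cy': 193.08985680362963, 'D': array([0.03318081, 0.        , 0.        , 0.        , 0.        ]), 'T': array([[ 2.08361521e-03, -9.92246133e-01,  1.24270951e-01,
         4.36698308e-01],
       [-9.99733392e-01,  7.90795443e-04,  2.30763778e-02,
         4.86874667e-02],
       [-2.29957196e-02, -1.24285902e-01, -9.91979945e-01,
         9.29457761e-01],
       [ 0.00000000e+00,  0.00000000e+00,  0.00000000e+00,
         1.00000000e+00]])}
{'time_s': 0.1, 'q': array([-8.09182958e+01,  2.18365651e+01,  7.43797052e+01, -1.09836143e-03,
        8.38599330e+01, -1.23357435e+01]), 'qvel': array([ 0.04287553, -0.10758341, -0.24188548, -0.03337802,  0.01762395,
       -0.10983543]), 'joint_efforts': array([ 2.69322096e-03, -4.49218369e+01, -2.31655383e+01, -2.00152290e-04,
        3.70420530e-03,  2.92997584e-05]), 'position': array([ 0.2007872 , -0.51174406,  0.23078298]), 'tool_rot': array([[ 9.30943937e-01,  3.65162065e-01, -2.28751598e-04],
       [ 3.65162040e-01, -9.30943053e-01,  1.31031654e-03],
       [ 2.65523182e-04, -1.30336264e-03, -9.99999115e-01]]), 'ft_force': array([ 0.33102071, -1.03519985, -0.62407577]), 'wrist_torque': array([ 0.02746838,  0.00774722, -0.03167245]), 'gripper_force': 0.0, 'grip_width': 0.08525384618955907}
```

View pics/top0.png

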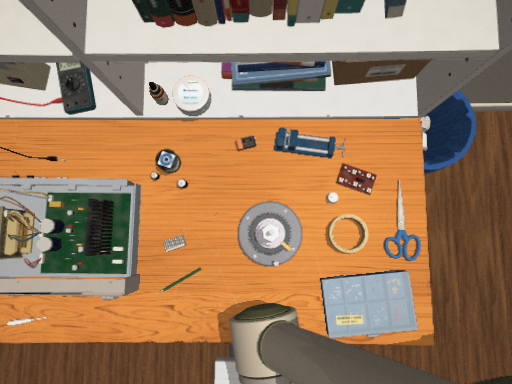

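View pics/side0.png

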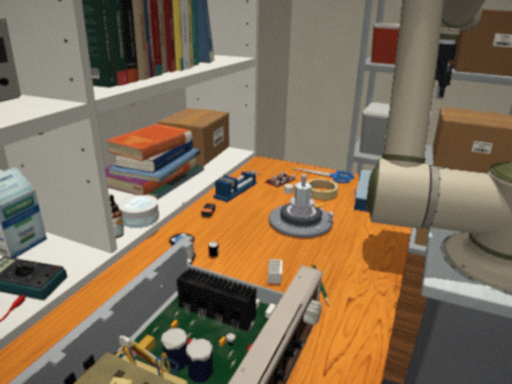

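Top view: the gear head is at about (270,233), its flag at about (287,246) and the index post at about (276,263). Side view: the gear head is at about (301,215). Next I'll enlarge both.

```bash
cat > h.py <<'E'
import numpy as np, cv2
from rig import env, optics
def K(c): f=192/np.tan(np.radians(c['fov_y']/2)); return np.array([[f,0,c['cx']],[0,f,c['cy']],[0,0,1]])
def ray(n,uv):
    c=optics.calibration(n); p=cv2.undistortPoints(np.array([[uv]],float),K(c),c['D'])[0,0]
    return c['T'][:3,3], c['T'][:3,:3]@np.array([p[0],p[1],1])
def plane(n,uv,z): o,d=ray(n,uv); return o+d*(z-o[2])/d[2]
def proj(n,P):
    c=optics.calibration(n); T=np.linalg.inv(c['T'])
    return cv2.projectPoints(np.array(P,float).reshape(-1,3),cv2.Rodrigues(T[:3,:3])[0],T[:3,3],K(c),c['D'])[0][:,0]
def crop(n,f,x,y,w,h,k):
    im=optics.get_image(n)[:,:,::-1]; a=cv2.resize(im[y:y+h,x:x+w],None,fx=k,fy=k,interpolation=cv2.INTER_CUBIC); return a
E
python3 - <<'E'
from h import *
a=crop("top","",232,196,76,76,7); b=crop("side","",262,172,76,70,7)
cv2.imwrite("pics/c1.png",cv2.resize(np.hstack([a[:490,:399+133],b[:490]]),(798,367)))
cv2.imwrite("pics/ct.png",a);cv2.imwrite("pics/cs.png",b)
E
```

```text
(no output)
```

View pics/ct.png

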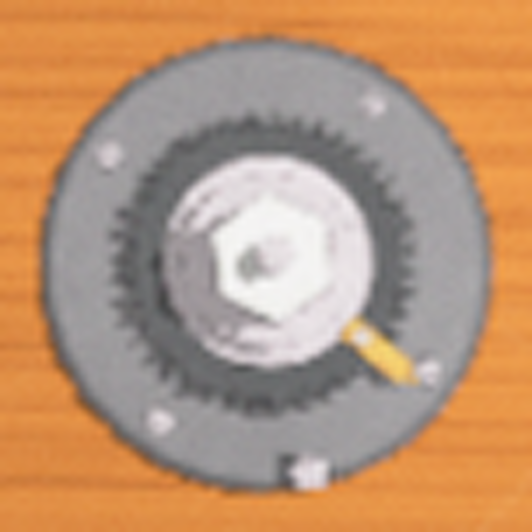

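View pics/cs.png

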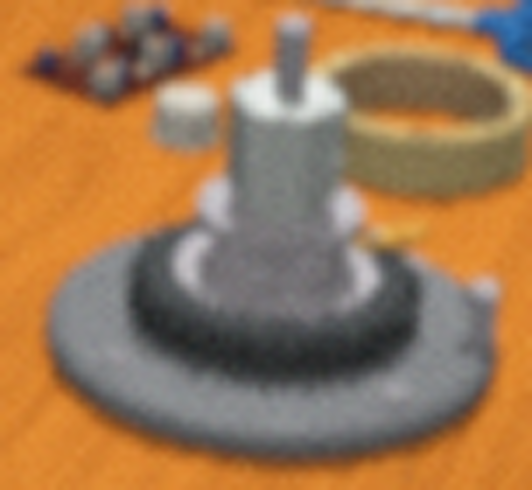

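Top crop: the knob's hexagon is centred near crop (272,258), flag tip at (410,380), post at (308,472). Side crop: the spindle tip is at (293,25). Next I'll measure these numerically.

Run:
```python
from h import *
im=optics.get_image("top")[:,:,::-1]; x0,y0=232,196
a=cv2.resize(im[y0:y0+76,x0:x0+76],None,fx=7,fy=7,interpolation=cv2.INTER_CUBIC)
U=lambda p:((np.array(p)+.5)/7-.5)+[x0,y0]
hsv=cv2.cvtColor(a,cv2.COLOR_BGR2HSV)
def big(m): return max(cv2.findContours(m.astype(np.uint8),0,cv2.CHAIN_APPROX_NONE)[0],key=cv2.contourArea)
base=big(hsv[:,:,1]<90)
hull=cv2.convexHull(base)[:,0]
P=np.array([plane("top",U(p),.014)[:2] for p in hull])
A=np.c_[2*P,np.ones(len(P))]; s=np.linalg.lstsq(A,(P**2).sum(1),rcond=None)[0]; r=np.sqrt(s[2]+s[0]**2+s[1]**2)
print("base c",s[:2],r)
t=crop("top","",232,196,76,76,7)
for th in (225,232,238,244):
    m=(a.min(2)>th); m[:180]=0; h=big(m)
    M=cv2.moments(h); c=np.array([M['m10'],M['m01']])/M['m00']
    pts=np.array([plane("top",U(p),.102)[:2] for p in cv2.convexHull(h)[:,0]])
    C=plane("top",U(c),.102)[:2]
    # support widths
    an=np.radians(np.arange(0,180,1)); w=[np.ptp(pts@[np.cos(t),np.sin(t)]) for t in an]
    f=sum(w*np.exp(-6j*an)); 
    print(th,"hex",C,M['m00'],"min w",min(w),max(w),"flat normal deg mod60",(np.degrees(np.angle(-f))/6*-1)%60)
y=(hsv[:,:,1]>110)&(hsv[:,:,0]>17)&(hsv[:,:,0]<32); mm=np.zeros_like(y); mm[300:400,330:430]=1; y&=mm
g=big(y); q=g[:,0]; W=np.array([plane("top",U(p),.0345)[:2] for p in q]); 
d=W-s[:2]; rr=np.hypot(*d.T); k=rr>rr.max()-.002
i=rr.argmax(); print("flag n",len(q),"rmax",rr.max(),"ang",np.degrees(np.arctan2(*d[k].mean(0)[::-1])), "mean-ang",np.degrees(np.arctan2(*d.mean(0)[::-1])))
m=np.zeros(a.shape[:2],bool); m[450:490,290:330]=1; m&=a.min(2)>190
h=big(m); M=cv2.moments(h); c=np.array([M['m10'],M['m01']])/M['m00']
for z in (.03,.034,.04):
    p=plane("top",U(c),z)[:2]-s[:2]; print("post",c,np.hypot(*p),np.degrees(np.arctan2(p[1],p[0])))
```

```text
base c [0.45276268 0.02930095] 0.07885257252089621
225 hex [0.4527448  0.02687604] 10512.5 min w 0.0350015095706539 0.04806950787988684 flat normal deg mod60 29.625848640212396
232 hex [0.45304175 0.028623  ] 9005.0 min w 0.033348451729206974 0.037909638946720836 flat normal deg mod60 36.74450302054831
238 hex [0.45348758 0.02880624] 7844.5 min w 0.0313773809057884 0.035374886977753844 flat normal deg mod60 36.344407160958
244 hex [0.44388629 0.03119356] 24.0 min w 0.0009443121239634533 0.003803261030362888 flat normal deg mod60 59.9311609347266
flag n 132 rmax 0.06236193669560038 ang -128.93736191908644 mean-ang -128.97008766311234
post [310.9646928  472.86683347] 0.0729633297183727 -168.2764479117609
post [310.9646928  472.86683347] 0.0726913521802353 -168.35442652276157
post [310.9646928  472.86683347] 0.07228364070567883 -168.47249434530298
```

```bash
python3 -m jog '[{"linear":[0.6,-0.572,0],"roll":0},{"linear":[0.6,-0.572,0],"roll":0},{"linear":[0.6,-0.572,0],"roll":0},{"linear":[0.6,-0.572,0],"roll":0},{"linear":[0.6,-0.572,0],"roll":0},{"linear":[0.6,-0.572,0],"roll":0},{"linear":[0.6,-0.572,0],"roll":0},{"linear":[0.6,-0.572,0],"roll":0},{"linear":[0.6,-0.572,0],"roll":0}]' 1
python3 - <<'E'
from h import *
from scipy.optimize import least_squares
u=((np.array([293,28])+.5)/7-.5)+[262,172]
print("tip side",plane("side",u,.127))
u=((np.array([271,256])+.5)/7-.5)+[232,196]; print("tip top?",plane("top",u,.127))
print(proj("side",[.453,.029,.127]),u, proj("top",[[.453,.029,.127],[.453,.029,.102]]))
E
```

```text
time_s: 1.05
position: [0.327, -0.2399, 0.2314]
tool_rot: [[0.931, 0.365, 0.0], [0.365, -0.931, -0.0], [0.0, 0.0, -1.0]]
ft_force: [1.7, -1.0, -0.1]
grip_width: 0.0855
gripper_force: 0.0
tip side [0.45072808 0.03241995 0.127     ]
tip top? [0.45264927 0.03000617 0.127     ]
[[302.95754686 174.89213441]] [270.28571429 232.14285714] [[270.75387719 231.97952598]
 [270.47765958 232.20964431]]
```

```bash
python3 -m jog '[{"linear":[0.6,-0.572,0],"roll":0},{"linear":[0.6,-0.572,0],"roll":0},{"linear":[0.6,-0.572,0],"roll":0},{"linear":[0.6,-0.572,0],"roll":0},{"linear":[0.6,-0.572,0],"roll":0},{"linear":[0.6,-0.572,0],"roll":0},{"linear":[0.6,-0.572,0],"roll":0},{"linear":[0.6,-0.572,0],"roll":0},{"linear":[0.6,-0.572,0],"roll":0},{"linear":[0,0,0],"roll":0},{"linear":[0,0,0],"roll":0}]'
```

```text
time_s: 1.97
position: [0.4527, 0.0303, 0.2311]
tool_rot: [[0.93, 0.368, -0.0], [0.368, -0.93, -0.0], [-0.0, -0.0, -1.0]]
ft_force: [0.2, -0.1, 0.0]
grip_width: 0.0856
gripper_force: 0.0
```

```bash
python3 -m jog '[{"linear":[0,0,0],"roll":-1},{"linear":[0,0,0],"roll":-1},{"linear":[0,0,0],"roll":-1},{"linear":[0,0,0],"roll":-1},{"linear":[0,0,0],"roll":-1},{"linear":[0,0,0],"roll":-1},{"linear":[0,0,0],"roll":-1},{"linear":[0,0,0],"roll":-1},{"linear":[0,0,0],"roll":-1},{"linear":[0,0,0],"roll":0},{"linear":[0,0,0],"roll":0}]'
```

```text
time_s: 2.88
position: [0.4524, 0.0283, 0.2314]
tool_rot: [[0.404, 0.915, -0.0], [0.915, -0.404, -0.0], [-0.0, 0.0, -1.0]]
ft_force: [0.2, -0.7, 0.2]
grip_width: 0.0852
gripper_force: 0.0
```

```bash
python3 -m jog '[{"linear":[0.03,0,0.6],"roll":0},{"linear":[0,0,0.6],"roll":0},{"linear":[0,0,0.6],"roll":0},{"linear":[0,0,0.6],"roll":0},{"linear":[0,0,0.6],"roll":0},{"linear":[0,0,0.5],"roll":0},{"linear":[0,0,0.36],"roll":0},{"linear":[0,0,0.2],"roll":0},{"linear":[0,0,0],"roll":0},{"linear":[0,0,0],"roll":0}]'
python3 - <<'E'
from h import *
b=crop("side","",222,112,140,130,5)
cv2.imwrite("pics/s1.png",b)
E
```

```text
time_s: 3.72
position: [0.4533, 0.03, 0.0693]
tool_rot: [[0.401, 0.916, 0.0], [0.916, -0.401, -0.0], [0.0, 0.0, -1.0]]
ft_force: [0.4, -0.0, -0.0]
grip_width: 0.0852
gripper_force: 0.0
```

View pics/s1.png

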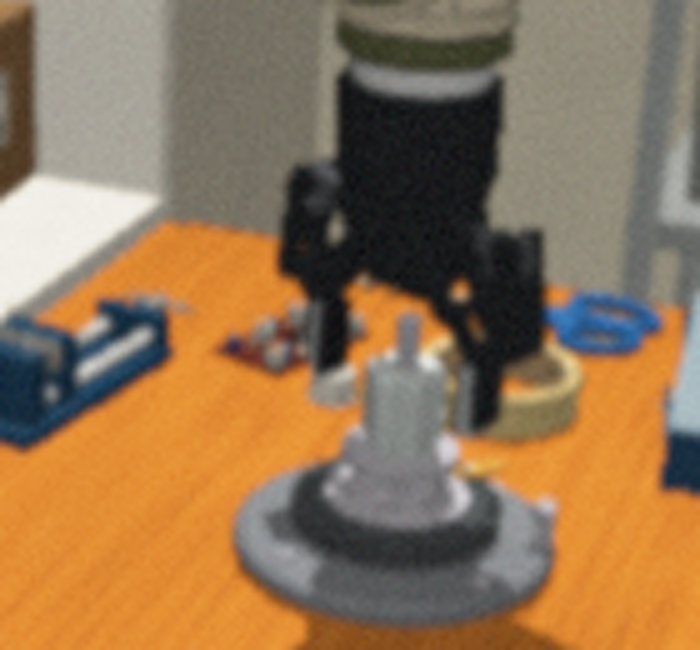

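The fingers straddle the hexagon: pads at crop x≈330 and 478, spindle at 408. I'll close lightly.

```bash
python3 -m jog '[{"linear":[0,0,0],"roll":0},{"linear":[0,0,0],"roll":0},{"linear":[0,0,0],"roll":0},{"linear":[0,0,0],"roll":0},{"linear":[0,0,0],"roll":0},{"linear":[0,0,0],"roll":0},{"linear":[0,0,0],"roll":0},{"linear":[0,0,0],"roll":0},{"linear":[0,0,0],"roll":0},{"linear":[0,0,0],"roll":0}]' -1 35; python3 -c "
from rig import env;s=env.observe();print(s['wrist_torque'],s['ft_force'],s['position'])"
```

```text
time_s: 4.6
position: [0.4531, 0.0303, 0.0689]
tool_rot: [[0.4, 0.916, -0.0], [0.916, -0.4, 0.0], [0.0, -0.0, -1.0]]
ft_force: [-1.0, 1.4, 0.7]
grip_width: 0.0354
gripper_force: 41.2
[ 0.13044801 -0.00381506 -0.04960711] [-0.98959515  1.44182295  0.69512931] [0.45308178 0.03028933 0.0689221 ]
```

```bash
python3 -m jog '[{"linear":[0,0,0.01],"roll":0},{"linear":[0,0,0.01],"roll":0},{"linear":[0,0,0.01],"roll":0},{"linear":[0,0,0.01],"roll":0},{"linear":[0,0,0],"roll":0}]'; python3 -m jog '[{"linear":[0,0,0.01],"roll":0},{"linear":[0,0,0],"roll":0}]'; python3 -c "
from rig import env;s=env.observe();print(s['wrist_torque'],s['ft_force'],s['position'])"
```

```text
time_s: 5.02
position: [0.4531, 0.0303, 0.0672]
tool_rot: [[0.4, 0.916, -0.0], [0.916, -0.4, 0.0], [0.0, -0.0, -1.0]]
ft_force: [0.1, 1.0, 0.4]
grip_width: 0.0354
gripper_force: 41.0
time_s: 5.18
position: [0.453, 0.0303, 0.0668]
tool_rot: [[0.4, 0.916, -0.0], [0.916, -0.4, 0.0], [0.0, -0.0, -1.0]]
ft_force: [-1.0, 0.6, -0.6]
grip_width: 0.0354
gripper_force: 41.1
[ 0.18120179  0.01819185 -0.02043199] [-1.01441863  0.56946474 -0.6245162 ] [0.45304621 0.03028425 0.06683186]
```

```bash
for i in 1; do python3 -m jog '[{"linear":[0,0,0.01],"roll":0}]'|grep -E "pos|ft"; python3 -m jog '[{"linear":[0,0,0.01],"roll":0}]'|grep -E "pos|ft";python3 -m jog '[{"linear":[0,0,0],"roll":0}]'|grep -E "pos|ft"; done
python3 - <<'E'
from h import *
cv2.imwrite("pics/s2.png",crop("side","",252,162,100,85,7))
E
```

```text
position: [0.4531, 0.0303, 0.0665]
ft_force: [-1.7, 1.0, 0.6]
position: [0.4531, 0.0303, 0.0661]
ft_force: [-1.9, 1.1, 0.5]
position: [0.4531, 0.0303, 0.0661]
ft_force: [0.4, 2.1, 0.1]
```

View pics/s2.png

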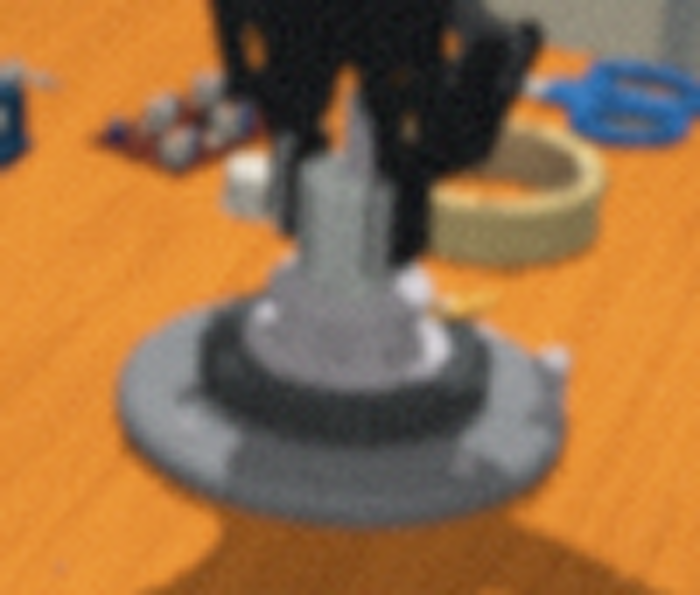

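The grip is sound: the pads sit on the flats, clear of the flange. I'll keep easing down.

```bash
python3 -m jog '[{"linear":[0,0,0.01],"roll":0},{"linear":[0,0,0],"roll":0}]'|grep -E "pos|ft"; python3 -m jog '[{"linear":[0,0,0.01],"roll":0},{"linear":[0,0,0],"roll":0}]'|grep -E "pos|ft"; python3 -c "
from rig import env;s=env.observe();print(s['wrist_torque'],s['joint_efforts'])"
```

```text
position: [0.4531, 0.0303, 0.0658]
ft_force: [-0.8, 1.1, 0.9]
position: [0.4531, 0.0303, 0.0654]
ft_force: [-1.9, 2.7, 4.4]
[ 0.27039385  0.21547432 -0.03470856] [-8.60134307e-01 -3.72792077e+01 -1.49407956e+01 -2.63261134e-01
 -4.52564992e-01 -1.59510586e-03]
```

```bash
python3 -m jog '[{"linear":[0,0,0.005],"roll":0},{"linear":[0,0,0],"roll":0.5},{"linear":[0,0,0],"roll":0.5},{"linear":[0,0,0],"roll":0}]'|grep -E "pos|ft"; python3 -c "
from rig import env;s=env.observe();print(s['wrist_torque'])"; python3 -m jog '[{"linear":[0,0,0],"roll":0.5},{"linear":[0,0,0],"roll":0.5},{"linear":[0,0,0],"roll":0}]'|grep -E "pos|ft"; python3 -c "
from rig import env;s=env.observe();print(s['wrist_torque'])"
```

```text
position: [0.4534, 0.0301, 0.0653]
ft_force: [-1.1, 0.3, 3.8]
[ 0.09971528  0.14581069 -0.04989326]
position: [0.4536, 0.03, 0.0653]
ft_force: [1.3, 1.5, 4.0]
[-0.02440629 -0.06042383 -0.0411262 ]
```

```bash
cat > st.py <<'E'
from h import *
s=env.observe();R=s['tool_rot'];print(s['time_s'],s['position'].round(4),s['ft_force'].round(1),s['wrist_torque'].round(3),"yaw",np.degrees(np.arctan2(R[1,1],R[0,1])).round(1),s['grip_width'].round(4))
E
python3 -m jog '[{"linear":[0,0,0],"roll":-0.5},{"linear":[0,0,0],"roll":-0.5},{"linear":[0,0,0],"roll":-0.5},{"linear":[0,0,0],"roll":-0.5},{"linear":[0,0,0],"roll":-0.5},{"linear":[0,0,0],"roll":0}]'>/dev/null; python3 st.py
python3 -m jog '[{"linear":[0,0,0],"roll":-0.5},{"linear":[0,0,0],"roll":-0.5},{"linear":[0,0,0],"roll":0}]'>/dev/null; python3 st.py
python3 -m jog '[{"linear":[0,0,0],"roll":-0.5},{"linear":[0,0,0],"roll":-0.5},{"linear":[0,0,0],"roll":0}]'>/dev/null; python3 st.py
```

```text
Traceback (most recent call last):
  File "st.py", line 2, in <module>
    s=env.observe();R=s['tool_rot'];print(s['time_s'],s['position'].round(4),s['ft_force'].round(1),s['wrist_torque'].round(3),"yaw",np.degrees(np.arctan2(R[1,1],R[0,1])).round(1),s['grip_width'].round(4))
                                                                                                                                                                                    ^^^^^^^^^^^^^^^^^^^^^
AttributeError: 'float' object has no attribute 'round'
Traceback (most recent call last):
  File "st.py", line 2, in <module>
    s=env.observe();R=s['tool_rot'];print(s['time_s'],s['position'].round(4),s['ft_force'].round(1),s['wrist_torque'].round(3),"yaw",np.degrees(np.arctan2(R[1,1],R[0,1])).round(1),s['grip_width'].round(4))
                                                                                                                                                                                    ^^^^^^^^^^^^^^^^^^^^^
AttributeError: 'float' object has no attribute 'round'
Traceback (most recent call last):
  File "st.py", line 2, in <module>
    s=env.observe();R=s['tool_rot'];print(s['time_s'],s['position'].round(4),s['ft_force'].round(1),s['wrist_torque'].round(3),"yaw",np.degrees(np.arctan2(R[1,1],R[0,1])).round(1),s['grip_width'].round(4))
                                                                                                                                                                                    ^^^^^^^^^^^^^^^^^^^^^
AttributeError: 'float' object has no attribute 'round'
```

```bash
sed -i "s/s\['grip_width'\].round(4)/round(s['grip_width'],4)/" st.py; python3 st.py
python3 -m jog '[{"linear":[0,0,0],"roll":-0.5},{"linear":[0,0,0],"roll":-0.5},{"linear":[0,0,0],"roll":0}]'>/dev/null; python3 st.py
```

```text
7.4 [0.4524 0.0305 0.0651] [-4.9  2.1  6.5] [0.313 0.467 0.021] yaw -10.8 0.0354
7.65 [0.452  0.0306 0.0651] [-6.2  2.1  7.4] [0.333 0.522 0.015] yaw -5.8 0.0353
```

The lateral force grows as I turn, so the grip is about 3.5 mm off-axis along tool x. I'll re-centre by opening slightly, shifting, and re-gripping.

```bash
python3 -m jog '[{"linear":[0,0,-0.01],"roll":0},{"linear":[0,0,0],"roll":0},{"linear":[0,0,0],"roll":0},{"linear":[0,0,0],"roll":0},{"linear":[0,0,0],"roll":0}]' 0.2 >/dev/null; python3 st.py
python3 -m jog '[{"linear":[-0.04,0,0],"roll":0},{"linear":[-0.04,0,0],"roll":0},{"linear":[0,0,0],"roll":0},{"linear":[0,0,0],"roll":0}]' >/dev/null; python3 st.py
python3 -m jog '[{"linear":[0,0,0],"roll":0},{"linear":[0,0,0],"roll":0},{"linear":[0,0,0],"roll":0},{"linear":[0,0,0],"roll":0},{"linear":[0,0,0],"roll":0}]' -1 35 >/dev/null; python3 st.py
```

```text
8.0667 [0.4532 0.0301 0.0654] [-1.5  0.6 -0.4] [-0.002  0.015  0.067] yaw -6.1 0.051
8.4 [0.4528 0.0269 0.0655] [ 0.1  0.2 -1.1] [0.009 0.009 0.042] yaw -6.1 0.0511
8.8167 [0.4517 0.0271 0.0654] [-5.8 -1.8  2.5] [-0.213  0.315 -0.064] yaw -6.1 0.036
```

```bash
python3 -m jog '[{"linear":[0,-0.027,0.005],"roll":0},{"linear":[0,0,0],"roll":0},{"linear":[0,0,0],"roll":0}]' >/dev/null; python3 st.py
python3 -m jog '[{"linear":[0,0,0],"roll":-0.5},{"linear":[0,0,0],"roll":-0.5},{"linear":[0,0,0],"roll":0}]' >/dev/null; python3 st.py
python3 -m jog '[{"linear":[0,0,0],"roll":-0.5},{"linear":[0,0,0],"roll":-0.5},{"linear":[0,0,0],"roll":0}]' >/dev/null; python3 st.py
```

```text
9.0667 [0.4516 0.0271 0.0655] [-2.7 -0.6  4.3] [-0.13   0.102 -0.013] yaw -6.1 0.0356
9.3167 [0.4516 0.0272 0.0654] [-3.7 -0.6  4.9] [-0.106  0.206  0.051] yaw -1.0 0.0357
9.5667 [0.4516 0.0272 0.0653] [-2.3 -0.7  1.2] [-0.136  0.029  0.048] yaw 3.9 0.0355
```

The force dropped at yaw about 4°, so this is probably a gap. I'll ease down in small steps.

```bash
python3 -m jog '[{"linear":[0,0,0.01],"roll":0},{"linear":[0,0,0],"roll":0}]' >/dev/null; python3 st.py
python3 -m jog '[{"linear":[0,0,0.01],"roll":0},{"linear":[0,0,0],"roll":0}]' >/dev/null; python3 st.py
```

```text
9.7333 [0.4516 0.0272 0.0648] [-2.  -2.3  1.3] [-0.116  0.049 -0.069] yaw 3.8 0.0358
9.9 [0.4515 0.0272 0.0644] [-2.8 -0.6  0.5] [-0.127  0.053 -0.025] yaw 3.9 0.0353
```

```bash
python3 -m jog '[{"linear":[0,0,0.01],"roll":0},{"linear":[0,0,0.01],"roll":0},{"linear":[0,0,0],"roll":0}]' >/dev/null; python3 st.py
python3 -m jog '[{"linear":[0,0,0.01],"roll":0},{"linear":[0,0,0.01],"roll":0},{"linear":[0,0,0],"roll":0}]' >/dev/null; python3 st.py
python3 -m jog '[{"linear":[0,0,0.01],"roll":0},{"linear":[0,0,0.01],"roll":0},{"linear":[0,0,0],"roll":0}]' >/dev/null; python3 st.py
```

```text
10.15 [0.4516 0.0272 0.0636] [-3.2 -0.3 -0.2] [-0.185  0.174  0.032] yaw 3.9 0.0355
10.4 [0.4516 0.0272 0.0628] [-3.1 -2.2 -0.4] [-0.198  0.201 -0.023] yaw 3.9 0.0355
10.65 [0.4516 0.0272 0.062 ] [-4.3 -1.6  0.7] [-0.193  0.316 -0.044] yaw 3.9 0.0356
```

```bash
python3 -m jog '[{"linear":[0,0,0.01],"roll":0},{"linear":[0,0,0],"roll":0}]' >/dev/null; python3 st.py
python3 -m jog '[{"linear":[0,0,0.01],"roll":0},{"linear":[0,0,0],"roll":0}]' >/dev/null; python3 st.py
python3 -m jog '[{"linear":[0,0,0.005],"roll":0},{"linear":[0,0,0],"roll":0}]' >/dev/null; python3 st.py
```

```text
10.8167 [0.4516 0.0272 0.0619] [-4.5 -1.5  4.4] [-0.123  0.516 -0.055] yaw 3.9 0.0353
10.9833 [0.4516 0.0272 0.0618] [-5.9 -1.8  7.8] [-0.159  0.848 -0.078] yaw 3.9 0.0359
11.15 [0.4516 0.0272 0.0618] [-6.6 -1.1 10.8] [-0.197  0.971 -0.065] yaw 3.9 0.035
```

It has stopped on something solid at 0.0618. I'll rock gently under light pressure to check that it is really home.

```bash
python3 -m jog '[{"linear":[0,-0.01,0],"roll":0.4},{"linear":[0,0,0],"roll":0}]' >/dev/null; python3 st.py
python3 -m jog '[{"linear":[0,-0.01,0],"roll":0.4},{"linear":[0,0,0],"roll":0}]' >/dev/null; python3 st.py
python3 -m jog '[{"linear":[0,0,0],"roll":-0.4},{"linear":[0,0,0],"roll":-0.6},{"linear":[0,0,0],"roll":-0.4},{"linear":[0,0,0],"roll":0}]' >/dev/null; python3 st.py
```

```text
11.3167 [0.4516 0.0272 0.0618] [-4.7  0.2 10.3] [-0.025  0.721  0.026] yaw 1.8 0.0356
11.4833 [0.4515 0.0271 0.0618] [-2.9 -0.1  9.2] [-0.019  0.513  0.102] yaw -0.2 0.0357
11.8167 [0.4515 0.0272 0.0618] [-2.9  0.3 10. ] [ 0.002  0.529 -0.01 ] yaw 7.0 0.0355
```

Run:
```python
from h import *
a=crop("side","",262,162,80,75,7); cv2.imwrite("pics/s3.png",a)
print(proj("side",[[.4516,.0272,z] for z in (.127,.102,.094,.058,.050)]))
```

```text
[[303.7617793  174.73019985]
 [303.0289987  184.41269047]
 [302.79713746 187.46575619]
 [301.76940772 200.9381145 ]
 [301.54447672 203.8736922 ]]
```

View pics/s3.png

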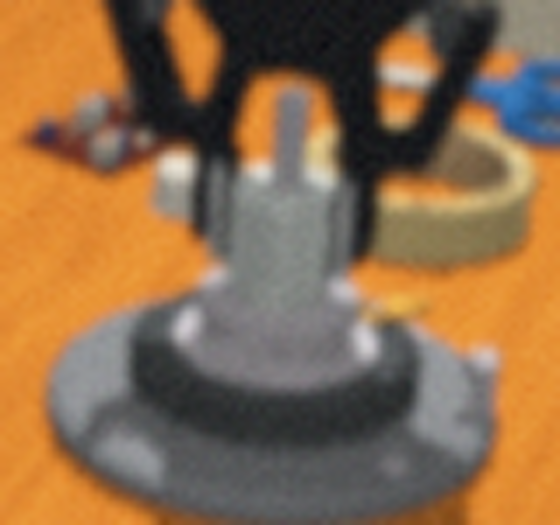

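Height holds at 0.0618 under rocking, and the picture shows the hexagon top at row ≈187 (8 mm down), so the knob is home. Next I'll turn it clockwise.

```bash
python3 -m jog '[{"linear":[0,0,-0.008],"roll":0.5},{"linear":[0,0,0],"roll":0.5},{"linear":[0,0,0],"roll":0.5},{"linear":[0,0,0],"roll":0.5},{"linear":[0,0,0],"roll":0.5},{"linear":[0,0,0],"roll":0.5}]' >/dev/null; python3 st.py
python3 -m jog '[{"linear":[0,0,0],"roll":0.5},{"linear":[0,0,0],"roll":0.5},{"linear":[0,0,0],"roll":0.5},{"linear":[0,0,0],"roll":0.5},{"linear":[0,0,0],"roll":0.5},{"linear":[0,0,0],"roll":0.5},{"linear":[0,0,0],"roll":0},{"linear":[0,0,0],"roll":0}]' >/dev/null; python3 st.py
python3 - <<'E'
from h import *
a=crop("top","",222,186,86,86,5); b=crop("side","",262,172,76,86,5); cv2.imwrite("pics/t4.png",np.hstack([a[:430],b[:430]]))
E
```

```text
12.3667 [0.4516 0.0271 0.0619] [-2.3  0.   4.7] [-0.027  0.283  0.112] yaw -8.2 0.0356
13.0333 [0.4517 0.0271 0.0619] [-0.6  0.3  5.7] [-0.002  0.162  0.026] yaw -23.0 0.0354
```

View pics/t4.png

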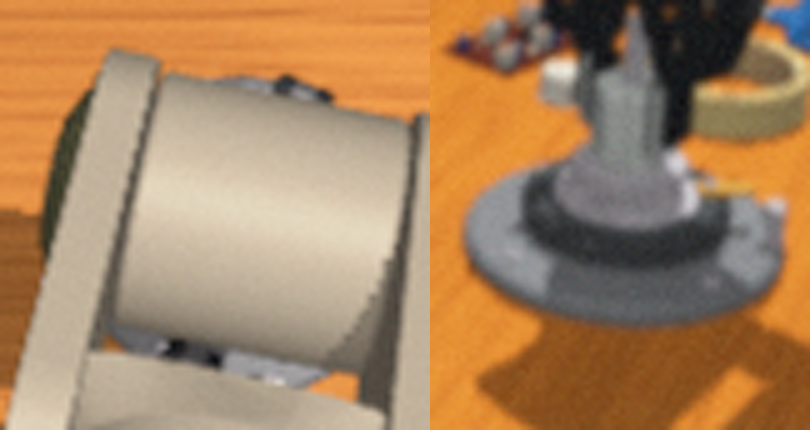

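Side view: flag tip now at crop ≈(755,192), post at ≈(778,205). I'll measure its angle from the side, corrected against the initial picture.

```bash
cat > fl.py <<'E'
from h import *
def tip(im):
    x,y,w,h=300,195,40,30
    a=cv2.resize(im[y:y+h,x:x+w],None,fx=8,fy=8,interpolation=cv2.INTER_CUBIC); v=cv2.cvtColor(a,cv2.COLOR_BGR2HSV)
    m=(v[:,:,0]>16)&(v[:,:,0]<32)&(v[:,:,1]>100)&(v[:,:,2]>120)
    C=max(cv2.findContours(m.astype(np.uint8),0,cv2.CHAIN_APPROX_NONE)[0],key=cv2.contourArea)
    q=C[:,0]; r=q[q[:,0]>=q[:,0].max()-3].mean(0); M=cv2.moments(C)
    return (r+.5)/8-.5+[x,y],(np.array([M['m10'],M['m01']])/M['m00']+.5)/8-.5+[x,y],M['m00']/64
t0=tip(cv2.imread("pics/side0.png")); t1=tip(optics.get_image("side")[:,:,::-1])
P0=plane("side",t0[0],.0345);P1=plane("side",t1[0],.0345)
th=np.radians(-128.9); ax=P0[:2]-.064*np.array([np.cos(th),np.sin(th)])
d=P1[:2]-ax; print(t0,t1,ax,"r",np.hypot(*d),"ang",np.degrees(np.arctan2(d[1],d[0])))
print("expected tip px", [(g,proj("side",[ax[0]+.064*np.cos(np.radians(g)),ax[1]+.064*np.sin(np.radians(g)),.0345]).round(1).tolist()) for g in (-129,-150,-160,-168.4)])
E
python3 fl.py
```

```text
(array([335.8046875, 195.1640625]), array([323.40784225, 196.5638576 ]), 77.6875) (array([336.13541667, 194.9375    ]), array([325.02283236, 196.59241587]), 74.90625) [ 0.43430408 -0.04151066] r 0.06566739307522496 ang -128.24375710161425
expected tip px [(-129, [[335.8, 195.2]]), (-150, [[339.9, 199.0]]), (-160, [[340.8, 200.9]]), (-168.4, [[340.9, 202.5]])]
```

```bash
sed -i 's/x,y,w,h=300,195,40,30/x,y,w,h=310,202,26,14/' fl.py; python3 fl.py
python3 - <<'E'
from h import *
print([cv2.cvtColor(cv2.imread("pics/side0.png"),cv2.COLOR_BGR2HSV)[y,310:330,0].tolist() for y in (204,205,206)])
E
```

```text
(array([322.625     , 204.10416667]), array([318.54969453, 204.96681263]), 21.6328125) (array([326.4140625, 208.5078125]), array([321.23187724, 209.19171147]), 29.0625) [0.45183064 0.02501629] r 0.06312870979091449 ang -151.07034094007582
expected tip px [(-129, [[322.7, 204.1]]), (-150, [[326.6, 208.3]]), (-160, [[327.4, 210.4]]), (-168.4, [[327.5, 212.2]])]
[[140, 160, 3, 12, 13, 14, 16, 17, 17, 17, 17, 18, 17, 16, 16, 15, 15, 15, 15, 15], [165, 171, 13, 15, 15, 16, 18, 19, 19, 18, 18, 17, 17, 16, 15, 15, 15, 14, 15, 15], [165, 8, 13, 16, 16, 17, 18, 18, 18, 18, 16, 16, 16, 16, 15, 16, 15, 15, 15, 15]]
```

```bash
python3 -m jog '[{"linear":[0,0,0],"roll":0.5},{"linear":[0,0,0],"roll":0.5},{"linear":[0,0,0],"roll":0.5},{"linear":[0,0,0],"roll":0.5},{"linear":[0,0,0],"roll":0.5},{"linear":[0,0,0],"roll":0.5},{"linear":[0,0,0],"roll":0},{"linear":[0,0,0],"roll":0}]' >/dev/null; python3 st.py; python3 fl.py
python3 - <<'E'
from h import *
cv2.imwrite("pics/s5.png",crop("side","",300,190,50,40,14))
E
```

```text
13.9 [0.4518 0.027  0.0619] [ 0.2 -0.7  5.7] [-0.077  0.1    0.003] yaw -38.0 0.0352
(array([322.625     , 204.10416667]), array([318.54969453, 204.96681263]), 21.6328125) (array([326.15460526, 212.04276316]), array([322.22993271, 211.72071017]), 21.671875) [0.45183064 0.02501629] r 0.06080112488201028 ang -168.54337539044047
expected tip px [(-129, [[322.7, 204.1]]), (-150, [[326.6, 208.3]]), (-160, [[327.4, 210.4]]), (-168.4, [[327.5, 212.2]])]
```

View pics/s5.png

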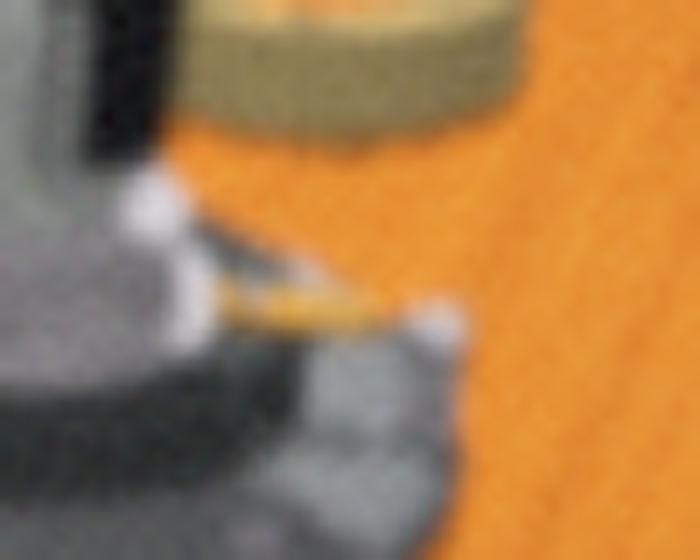

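The flag points nearly at the post in the side view. I'll let go, retreat and check from the top.

```bash
python3 -m jog '[{"linear":[0,0,0],"roll":0},{"linear":[0,0,0],"roll":0},{"linear":[0,0,0],"roll":0},{"linear":[0,0,0],"roll":0},{"linear":[0,0,0],"roll":0},{"linear":[0,0,0],"roll":0},{"linear":[0,0,0],"roll":0},{"linear":[0,0,0],"roll":0}]' 1 >/dev/null; python3 st.py
python3 -m jog '[{"linear":[0,0,-0.3],"roll":0},{"linear":[0,0,-0.6],"roll":0},{"linear":[0,0,-0.8],"roll":0},{"linear":[0,0,-0.8],"roll":0},{"linear":[0,0,-0.8],"roll":0},{"linear":[0,0,-0.8],"roll":0},{"linear":[0,0,0],"roll":0}]' >/dev/null; python3 st.py
```

```text
14.6667 [0.4509 0.0272 0.0614] [0.1 0.7 1. ] [ 0.02  -0.043  0.027] yaw -38.1 0.0853
15.25 [0.4529 0.0268 0.2309] [0.2 0.1 0.7] [ 0.075  0.018 -0.028] yaw -38.1 0.085
```

```bash
python3 -m jog '[{"linear":[-0.65,0.51,0],"roll":0},{"linear":[-0.65,0.51,0],"roll":0},{"linear":[-0.65,0.51,0],"roll":0},{"linear":[-0.65,0.51,0],"roll":0},{"linear":[-0.65,0.51,0],"roll":0},{"linear":[-0.65,0.51,0],"roll":0},{"linear":[-0.65,0.51,0],"roll":0},{"linear":[-0.65,0.51,0],"roll":0},{"linear":[-0.65,0.51,0],"roll":0},{"linear":[0,0,0],"roll":0},{"linear":[0,0,0],"roll":0}]' >/dev/null; python3 st.py
cat > tp.py <<'E'
from h import *
im=optics.get_image("top")[:,:,::-1]; x0,y0=232,196; a=cv2.resize(im[y0:y0+76,x0:x0+76],None,fx=7,fy=7,interpolation=cv2.INTER_CUBIC)
cv2.imwrite("pics/t6.png",a); U=lambda p:((np.array(p)+.5)/7-.5)+[x0,y0]
v=cv2.cvtColor(a,cv2.COLOR_BGR2HSV); ax=np.array([.4528,.0293])
m=(v[:,:,1]>110)&(v[:,:,0]>17)&(v[:,:,0]<32); m[:300]=0; yy,xx=np.mgrid[:532,:532]; m&=np.hypot(xx-270,yy-262)<205
q=max(cv2.findContours(m.astype(np.uint8),0,cv2.CHAIN_APPROX_NONE)[0],key=cv2.contourArea)[:,0]
d=np.array([plane("top",U(p),.0345)[:2] for p in q])-ax; r=np.hypot(*d.T); k=r>r.max()-.003
an=lambda e:np.degrees(np.arctan2(e[1],e[0]))
print("flag",len(q),r.max(),an(d[k].mean(0)),an(d.mean(0)))
E
python3 tp.py
```

```text
16.1667 [ 0.4507 -0.2715  0.2245] [-0.6  0.4 -0.4] [ 0.032 -0.04  -0.02 ] yaw -38.2 0.0852
flag 133 0.0621107796434708 -169.43054933683302 -169.13536988609837
```

View pics/t6.png

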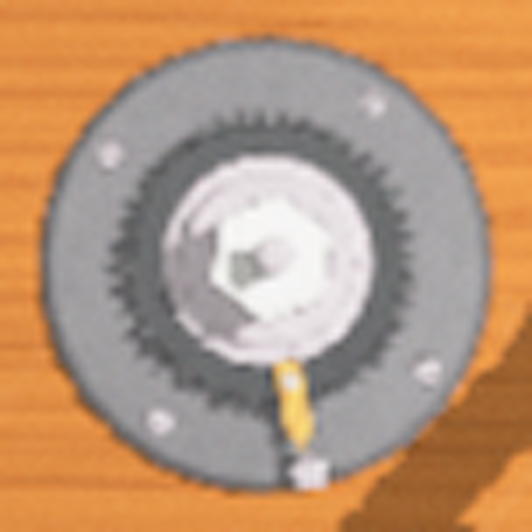

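The flag (tip at crop (302,440)) points at the post nose (≈(309,460)). It sits at -169.3° against -168.5° for the index, under 1 mm off. The knob is home and the arm is clear, so I'll hand in.

```bash
python3 -c "
from rig import env; print(env.close_job())"
```

```text
the job is handed in; nothing more can be done
None
```

The job is handed in: the knob is home in gear after light rocking (about 11 N at most), the flag points at the index post to within about 1°, and the arm has let go and is clear; the judge's result was not shown.

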